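# Flip the treated seedling's marker

## Robot

A 7-joint arm with a two-finger parallel gripper is mounted at the origin on the work surface. World frame = base frame: x ahead of the robot, y to its left, z up, the work surface at z = 0. Lengths are in m, angles in degrees, forces in N, time in s.
With the tool pointing down it reaches from about 0.375 to 0.925 m from the base axis. Payload 3.1 kg.
Tool frame: the origin (TCP) lies midway between the tips of the shut fingers; the grasp point (between the pads) lies 19 mm behind it; y points along the fingers, z is the direction in which the jaws open and shut, and the axes are right-handed (so a half turn about y gives the same grasp; the last joint's range is limited). The gripper opens to 85 mm and grips with 20 to 120 N. Pads are 22 mm wide; open, the fingers measure 114 mm over their backs; the gripper's body (76 mm by 85 mm) begins 54 mm behind the grasp point. The pads swing forward as they close: fully open they stand 13 mm farther back than shut.
Start: joints at [-75.161, 21.939, 2.515, 91.553, -1.026, 66.532, -2.859], TCP at [0.227, 0.609, 0.231] pointing down, gripper open.
Joint ranges: [-149.38, 149.38], [-23.57, 123.04], [-84.95, 90], [0, 143.3], [-89.99, 269.99], [3.08, 112.72], [-163.45, 163.45]. Speed limits (degrees/s): [159.86, 159.86, 180, 180, 180, 180, 180].

## Interface

Orientations are given as [roll, pitch, yaw] about the fixed x, y, z axes, in that order (R = Rz(yaw) Ry(pitch) Rx(roll)).
In Python, from cell import manip, camera, get_calibration gives the robot as it stands.
- The arm moves only by the shell command python3 -m inch 'ROWS'. ROWS is a JSON object of lists of equal length, an entry for each row: "grip": the gripper command: -1 is shut, 1 is fully open, values between are in proportion; "delta_pos": the shift along the tool's x, y, z scaled (see below), a list of three; "turn": the turn, a rotation vector about the tool's x, y, z scaled (see below), a list of three. In form: {"grip": [grip, ...], "delta_pos": [[tx, ty, tz], ...], "turn": [[rx, ry, rz], ...]}. A call has 1 to 10 rows; each row shifts and turns the commanded pose from where the row before left it, along the tool's axes as they then stand; what a row does not reach is not made up. The controller multiplies each number of a shift by 0.02 m and each number of a turn by 0.12 rad. A row lasts 1/8 s, in which the tool goes at most 62.5 mm and 10.7 degrees, less where a joint would pass 70% of its speed; a pose out of reach is approached as far as the arm can. A call with a number of a shift or a turn outside -1 to 1 is refused whole. A call with a gripper value outside its range is refused whole. The fingers move at their own pace and stop on an object; the grip force is fixed at half the most. Time passes only in rows, so rows that do not move let the fingers close. It gives the time, the measured TCP pose, the force and the opening at its end, in the units of the state.
- manip.sense(): the state, without advancing time (a new reading comes with each control period).
- camera(name): name is "scene" or "side" or "wrist"; returns the picture (420x560x3 uint8, red, green, blue); there is no depth.
- get_calibration(name): a dict with "fx", "fy", "cx", "cy" (pixels), "D" ([k1, k2, p1, p2, k3] as OpenCV has them; the pictures are not rectified), "position" and "orientation" of the camera in the world; the wrist camera has in their place "tool_from_camera" (4x4, takes a point from camera to tool coordinates, whose origin is the TCP and whose axes are the tool frame's). Camera axes: x right, y down, z forward; pixel columns grow to the right and rows downward; lengths in m; the calibration is good to about 2 mm. A picture is of the moment at which its call begins: read the wrist's pose just before it. get_calibration takes no time and is no camera call.
- manip.sign_off(): hands the job in, once; it reports no verdict.
The state is a dict: "time": time; "joint_pos": joint angles; "joint_vel": joint speeds; "effort": joint torques, N m; "tcp_pos": TCP position; "orientation": TCP orientation; "wrist_force": force on the tool from outside, world axes, zero at the start; "torque": the same for the moment, N m; "finger_gap": finger opening in m.
Only numpy, scipy, OpenCV 4.12 (cv2) and the standard library are available. Lean on these libraries where they do the work, as an engineer would, in place of code of your own. Each camera call takes 0.05 s, during which the arm holds its last target.

## Task

The tall seedling has just been treated: with a fingertip, flip the marker on the rail in front of its pot right over, from its bar side to its dot side, and press it down until it lies flat towards the pots. Push the marker, do not pinch it, and leave the other two markers, the pots, the beaker and the tip box where they are.

Things in the scene. Friction and masses are not known exactly. Their poses are not given: they have to be found in the camera images.
- stand: Fixed seedling stand, 412 mm wide: an aluminium rail (30 x 30 mm, top 70 mm above the bench, open below) on two end cheeks, a low tray behind it. Origin on the bench below the middle of the hinge line; x points level from the rail to the pots, y along the rail to the left, z up. Three pot places at x = 165 mm, y = 110, 0, -110 mm; in front of each, a flip-over marker hinged on top of the rail.
- marker_left (a joint): Angle of the left marker, a white plastic leaf 50 mm wide, 5 mm thick. 0: flat, sticking out from the rail towards the robot, black bar up, black dot below. It turns up and over the rail; pi/2: upright; pi: flat towards the pots, dot up, at its stop. The rail is under its first 15 mm only; the rest hangs free. Hinge friction (0.6 N at the edge) holds it where it is left. Starts at 0 to 0.2.
- hinge_left (a point): Centre of the left marker's hinge line, at mid-thickness of the leaf, 75 mm above the bench; the hinge line runs along the stand's y. It lies at y = 110 mm of the stand. Small lugs beside the leaf's hinge end rise 7 mm above it.
- edge_left (a point): Middle of the left marker's free edge at mid-thickness, 68 mm from the hinge line (moves with the leaf).
- marker_middle (a joint): Angle of the middle marker, a white plastic leaf 50 mm wide, 5 mm thick. 0: flat, sticking out from the rail towards the robot, black bar up, black dot below. It turns up and over the rail; pi/2: upright; pi: flat towards the pots, dot up, at its stop. The rail is under its first 15 mm only; the rest hangs free. Hinge friction (0.6 N at the edge) holds it where it is left. Starts at 0 to 0.2.
- hinge_middle (a point): Centre of the middle marker's hinge line, at mid-thickness of the leaf, 75 mm above the bench; the hinge line runs along the stand's y. It lies at y = 0 mm of the stand. Small lugs beside the leaf's hinge end rise 7 mm above it.
- edge_middle (a point): Middle of the middle marker's free edge at mid-thickness, 68 mm from the hinge line (moves with the leaf).
- marker_right (a joint): Angle of the right marker, a white plastic leaf 50 mm wide, 5 mm thick. 0: flat, sticking out from the rail towards the robot, black bar up, black dot below. It turns up and over the rail; pi/2: upright; pi: flat towards the pots, dot up, at its stop. The rail is under its first 15 mm only; the rest hangs free. Hinge friction (0.6 N at the edge) holds it where it is left. Starts at 0 to 0.2.
- hinge_right (a point): Centre of the right marker's hinge line, at mid-thickness of the leaf, 75 mm above the bench; the hinge line runs along the stand's y. It lies at y = -110 mm of the stand. Small lugs beside the leaf's hinge end rise 7 mm above it.
- edge_right (a point): Middle of the right marker's free edge at mid-thickness, 68 mm from the hinge line (moves with the leaf).
- seedling_tall_mid (a point): The tall seedling: black pot 75 mm across and 62 mm high with a plant that rises to about 200 mm above the pot's foot, with five leaves within 55 mm of the stem. It stands loose in the stand's tray, in any of the three places. The point is the pot's centre, half-way up the pot.
- seedling_short_a_mid (a point): A short seedling in the same kind of pot, about 110 mm high in all. It stands loose in the stand's tray, in any of the three places. The point is the pot's centre, half-way up the pot.
- seedling_short_b_mid (a point): The other short seedling in the same kind of pot, about 105 mm high in all. It stands loose in the stand's tray, in any of the three places. The point is the pot's centre, half-way up the pot.
- beaker_mid (a point): Empty glass beaker, 72 mm across and 95 mm high, loose on the bench at the stand's left end. The point is its centre, half-way up.
- tip_box_mid (a point): Closed pipette tip box, 122 x 86 mm and 66 mm high, loose on the bench at the stand's right end. The point is its centre, half-way up.
Not all that is in view belongs to the job. Leave any orange or red look-alike of the part that bears seedling_tall_mid alone.

How it is judged:
By the outcome, as a careful person would: the job done as asked, in the order asked, and still so for the second after the job is handed in, with the robot touching nothing.
It also fails if it takes over 45 s, if anything falls off the work surface, if the arm or the gripper's body presses on something with over 40 N, if the wrist force passes 120 N, or if a joint passes its speed limit or range.

## Working session

There is one attempt and no reset: what is moved stays moved. The work goes in short steps, Python scripts to look and compute and a shell command to move; the robot and the scene stay as the last step left them, time stands still between calls to the robot, and variables do not carry over. Pictures are saved under pics/ and viewed, and the job is handed in when it is done.

```bash
mkdir -p pics; ls; python3 - <<'E'
from cell import manip,camera,get_calibration
import cv2
s=manip.sense();print(s)
for n in("scene","side","wrist"):
    cv2.imwrite(f"pics/{n}0.png",camera(n)[:,:,::-1]);print(n,get_calibration(n))
E
```

```text
pics
{'time': 0.0, 'joint_pos': array([-75.16069663,  21.99294788,   2.51063154,  91.65082535,
        -1.02643534,  66.53226047,  -2.85898398]), 'joint_vel': array([-0.05978755,  0.08006684,  0.02096301, -0.08096044, -0.01673049,
       -0.04378032, -0.03319901]), 'effort': array([ 1.79002732e-04, -4.33463144e+01,  1.02484591e+00, -2.49509883e+01,
        1.05714091e-02,  1.12763341e-02, -1.58119389e-05]), 'tcp_pos': array([0.22668438, 0.60816273, 0.22986159]), 'orientation': array([-9.01533938e+01, -7.18764649e-03, -2.04377377e+01]), 'wrist_force': array([ 0.89604488,  0.23627793, -0.13877621]), 'torque': array([ 0.01511416, -0.02887761, -0.04333113]), 'finger_gap': 0.08539735959921502}
scene {'fx': 383.1199126500975, 'fy': 383.1199126500975, 'cx': 280.69587338010507, 'cy': 206.98656929767884, 'D': array([-0.09388576,  0.        ,  0.        ,  0.        ,  0.        ]), 'position': array([ 1.08295651, -0.3049647 ,  0.65813274]), 'orientation': array([-135.89280094,    0.35785878,   56.4261417 ])}
side {'fx': 437.65458152312874, 'fy': 437.65458152312874, 'cx': 280.77147311681364, 'cy': 212.40717068155007, 'D': array([-0.11003564,  0.        ,  0.        ,  0.        ,  0.        ]), 'position': array([ 0.12371122, -0.75040332,  0.82817986]), 'orientation': array([-129.72146873,    0.6695563 ,  -32.95197466])}
wrist {'fx': 321.5205248538819, 'fy': 321.5205248538819, 'cx': 284.9247291790709, 'cy': 213.54056767374607, 'D': array([0.00169446, 0.        , 0.        , 0.        , 0.        ]), 'tool_from_camera': array([[-6.39660275e-04,  9.50906829e-01,  3.09476644e-01,
        -7.89652250e-02],
       [-3.46954441e-04, -3.09476900e-01,  9.50906898e-01,
        -1.42453305e-01],
       [ 9.99999735e-01,  5.00883072e-04,  5.27881426e-04,
        -1.01713225e-05],
       [ 0.00000000e+00,  0.00000000e+00,  0.00000000e+00,
         1.00000000e+00]])}
```

View pics/scene0.png

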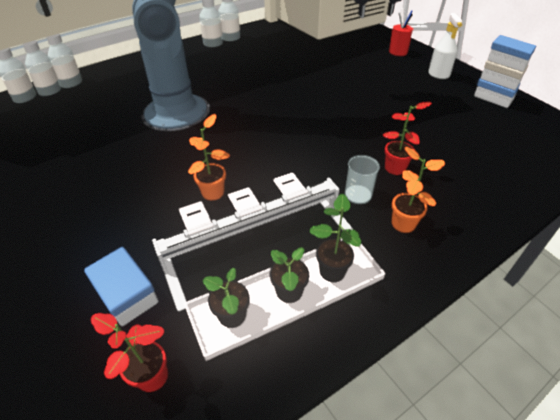

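View pics/side0.png

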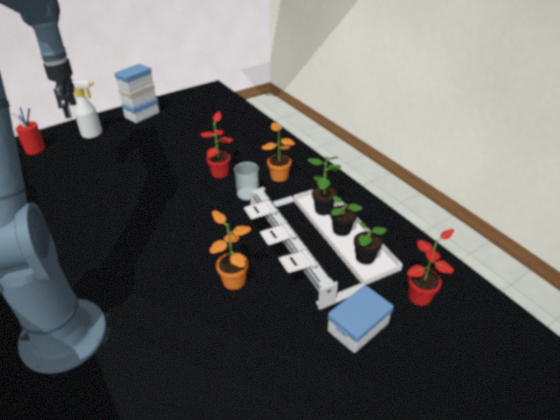

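View pics/wrist0.png

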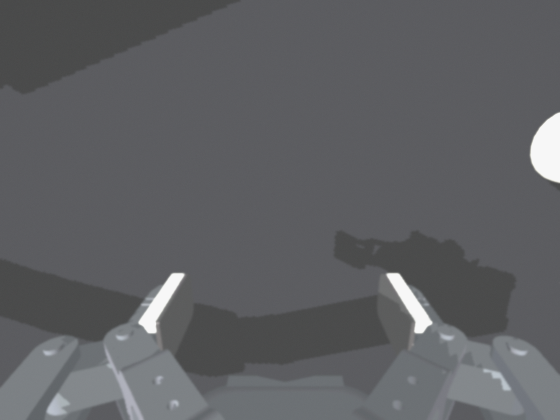

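The scene shows three green plants in the tray, with pots at scene px (335,260), (290,280) and (230,303). The leftmost one, beside the beaker at (362,180), looks tallest. Orange look-alikes are at (210,180) and (408,210), and red ones at (398,155) and (145,365). Next I'll take enlarged crops and measure.

```bash
cat > h.py <<'E'
import numpy as np,cv2
from scipy.spatial.transform import Rotation as R
from cell import manip,camera,get_calibration
def ray(name,px,state=None):
    c=get_calibration(name);K=np.array([[c['fx'],0,c['cx']],[0,c['fy'],c['cy']],[0,0,1]])
    u=cv2.undistortPoints(np.array([[px]],float),K,c['D'])[0,0];d=np.array([u[0],u[1],1])
    if name=='wrist':
        T=c['tool_from_camera'];Rt=R.from_euler('xyz',state['orientation'],degrees=True).as_matrix()
        return state['tcp_pos']+Rt@T[:3,3],Rt@T[:3,:3]@d
    return c['position'],R.from_euler('xyz',c['orientation'],degrees=True).as_matrix()@d
def plane(name,px,z,state=None):
    o,d=ray(name,px,state);return o+d*(z-o[2])/d[2]
def tri(a,pa,b,pb):
    o1,d1=ray(a,pa);o2,d2=ray(b,pb);d1=d1/np.linalg.norm(d1);d2=d2/np.linalg.norm(d2)
    A=np.stack([d1,-d2],1);t=np.linalg.lstsq(A,o2-o1,rcond=None)[0]
    p,q=o1+t[0]*d1,o2+t[1]*d2;return (p+q)/2,np.linalg.norm(p-q)
def proj(name,P,state=None):
    c=get_calibration(name);K=np.array([[c['fx'],0,c['cx']],[0,c['fy'],c['cy']],[0,0,1]])
    if name=='wrist':
        T=c['tool_from_camera'];Rt=R.from_euler('xyz',state['orientation'],degrees=True).as_matrix()
        Rc=Rt@T[:3,:3];o=state['tcp_pos']+Rt@T[:3,3]
    else: Rc=R.from_euler('xyz',c['orientation'],degrees=True).as_matrix();o=c['position']
    return cv2.projectPoints(((np.atleast_2d(P)-o)@Rc).astype(float),np.zeros(3),np.zeros(3),K,c['D'])[0][:,0]
E
python3 - <<'E'
import cv2
a=cv2.imread('pics/scene0.png')[165:360,150:400];cv2.imwrite('pics/c1.png',cv2.resize(a,(750,585),interpolation=2))
a=cv2.imread('pics/side0.png')[150:310,230:410];cv2.imwrite('pics/c2.png',cv2.resize(a,(675,600),interpolation=2))
E
```

```text
(no output)
```

View pics/c1.png

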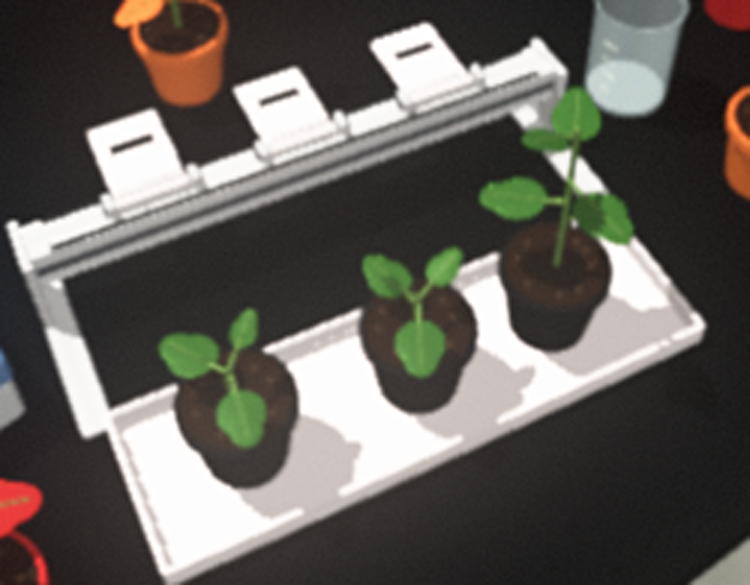

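View pics/c2.png

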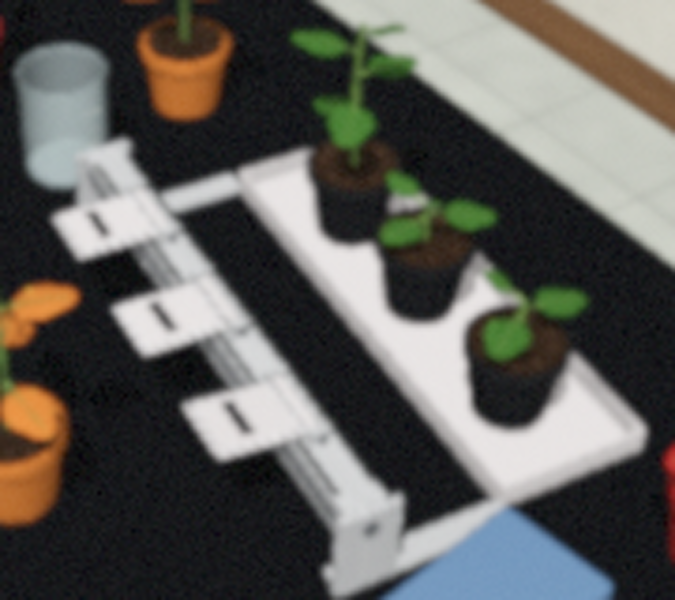

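```bash
python3 - <<'E'
from h import *
np.set_printoptions(precision=4,suppress=True)
S=lambda p:(150+p[0]/3-.33,165+p[1]/3-.33)
D=lambda p:(230+p[0]/3.75-.37,150+p[1]/3.75-.37)
L={'Ly-':((372,42),(78,262)),'Ly+':((430,24),(52,218)),'My-':((236,88),(148,357)),'My+':((297,68),(112,312)),
'Ry-':((88,130),(222,460)),'Ry+':((152,110),(182,407)),
'barL':((414,50),(98,225)),'barM':((279,97),(163,318)),'barR':((131,144),(237,418)),
'potL':((555,265),(355,165)),'potM':((418,328),(428,243)),'potR':((237,398),(515,345)),'topL':((577,95),(322,42)),'topLs':((577,125),(362,30)),
'lugL-':((405,103),(172,238)),'lugM-':((263,150),(240,327)),'lugR-':((110,207),(320,438))}
for k,(a,b) in L.items(): print(k,*tri('scene',S(a),'side',D(b)))
E
```

```text
Ly- [0.5273 0.0389 0.0744] 0.004550422260528455
Ly+ [0.535  0.0882 0.0761] 0.0013155840740278688
My- [ 0.5164 -0.0723  0.0766] 0.005251506599033272
My+ [ 0.5199 -0.022   0.0751] 0.0018455009061538554
Ry- [ 0.5023 -0.1813  0.0839] 0.004749910444904816
Ry+ [ 0.5068 -0.1325  0.0832] 0.0005752211174944274
barL [0.5566 0.0585 0.08  ] 0.0015390241455074394
barM [ 0.5433 -0.0503  0.0793] 0.0018863068669032028
barR [ 0.5299 -0.1596  0.0838] 0.0003702946618846509
potL [0.7648 0.0262 0.0666] 0.001696679193450636
potM [ 0.7544 -0.0739  0.0639] 0.003183928212200005
potR [ 0.7355 -0.1902  0.0633] 0.0025575911811285246
topL [0.7395 0.0462 0.1817] 0.011605569191846434
topLs [0.7628 0.0273 0.1907] 0.0056843072482361525
lugL- [0.5963 0.0229 0.0752] 0.003649010023899815
lugM- [ 0.582  -0.0852  0.0784] 0.0024703062656061836
lugR- [ 0.5679 -0.1946  0.0754] 0.002786679454858957
```

The tall plant (top at z≈0.19) is in the place with the left marker, so that is the target. Its edge is at about (0.531, 0.064, 0.075), and the stand's yaw is about -7°. Now I'll locate the obstacles.

```bash
python3 - <<'E'
from h import *
np.set_printoptions(precision=3,suppress=True)
L={'orange near rim':((211,176),(233,262)),'orange near top':((210,121),(217,217)),'orange far':((409,205),(280,168)),'red far':((398,151),(219,165)),'red top':((424,105),(217,117)),
'beaker rim':((362,166),(247,170)),'spray':((441,65),(88,120))}
for k,(a,b) in L.items(): print(k,*tri('scene',a,'side',b))
print(plane('scene',(358,194),0.0))
h=np.array([.5987,.0553,.075]);x=np.array([.9926,-.1215,0])
print(proj('scene',[h,h-.068*x,h+.068*x]),proj('side',[h,h-.068*x]))
E
```

```text
orange near rim [ 0.42  -0.067  0.061] 0.003684419555418898
orange near top [ 0.404 -0.042  0.195] 0.0012893937797217373
orange far [0.75  0.247 0.048] 0.02192258300397064
red far [0.595 0.373 0.047] 0.018964263907929536
red top [0.62  0.396 0.196] 0.0032956485786345665
beaker rim [0.622 0.22  0.094] 0.0028042998250800383
spray [0.305 0.916 0.048] 0.019399137419486887
[0.619 0.228 0.   ]
[[297.152 194.624]
 [283.115 176.296]
 [312.672 214.917]] [[269.517 206.015]
 [246.611 213.168]]
```

The near orange look-alike is at (0.42, -0.067), so I'll keep the tool's yaw at -20°. That way the wrist comes in from the left of it. First leg: shut the fingers and travel towards a point in front of the left marker.

```bash
python3 -m inch '{"grip":[-1,-1,-1,-1,-1,-1,-1,-1,-1,-1],"delta_pos":[[1,-0.2,-0.98],[1,-0.2,-0.98],[1,-0.2,-0.98],[1,-0.2,-0.98],[1,0,-0.98],[1,0,-0.98],[1,0,-0.98],[1,0,-0.98],[1,0,-0.98],[1,0,-0.98]],"turn":[[0,0,0],[0,0,0],[0,0,0],[0,0,0],[0,0,0],[0,0,0],[0,0,0],[0,0,0],[0,0,0],[0,0,0]]}'
```

```text
time: 1.4
tcp_pos: [0.3463, 0.3542, 0.2472]
orientation: [-90.0, 0.0, -20.4]
wrist_force: [-0.1, 0.4, 0.0]
finger_gap: 0.0001
```

```bash
python3 -m inch '{"grip":[-1,-1,-1,-1,-1,-1,-1,-1,-1,-1],"delta_pos":[[1,0,-0.98],[1,0,-0.98],[1,0,-0.98],[1,0,-0.98],[1,0,-0.98],[1,0,-0.98],[1,0,-0.98],[1,0,-0.98],[1,0,-0.98],[1,0,-0.98]],"turn":[[0,0,0],[0,0,0],[0,0,0],[0,0,0],[0,0,0],[0,0,0],[0,0,0],[0,0,0],[0,0,0],[0,0,0]]}'
```

```text
time: 2.65
tcp_pos: [0.4649, 0.1008, 0.2472]
orientation: [-90.0, 0.0, -20.4]
wrist_force: [0.1, 0.5, 0.7]
finger_gap: 0.0
```

```bash
python3 -m inch '{"grip":[-1,-1,-1,-1,-1,-1,-1,-1],"delta_pos":[[0.3,0,-0.3],[0.3,0,-0.3],[0.3,0,-0.3],[0,0,-0.3],[0,0,0],[0,0,0],[0,0,0],[0,0,0]],"turn":[[0,0,-1],[0,0,-1],[0,0,-1],[0,0,-1],[0,0,-1],[0,0,-1],[0,0,-0.5],[0,0,0]]}'
python3 - <<'E'
from h import *
s=manip.sense();print(s['joint_pos'],s['tcp_pos'],s['orientation'])
for n in("scene","side","wrist"):
    cv2.imwrite(f"pics/{n}1.png",camera(n)[:,:,::-1])
E
```

```text
time: 3.65
tcp_pos: [0.4719, 0.0728, 0.2482]
orientation: [-90.2, -44.6, -20.2]
wrist_force: [-0.2, 0.6, -0.3]
finger_gap: -0.0002
[-41.61119414 -13.14263123   2.98800707 139.48940113  59.90816878
  44.9883859  -10.15148757] [0.47192503 0.07280499 0.24822098] [-90.21171478 -44.60375839 -20.21616002]
```

View pics/scene1.png

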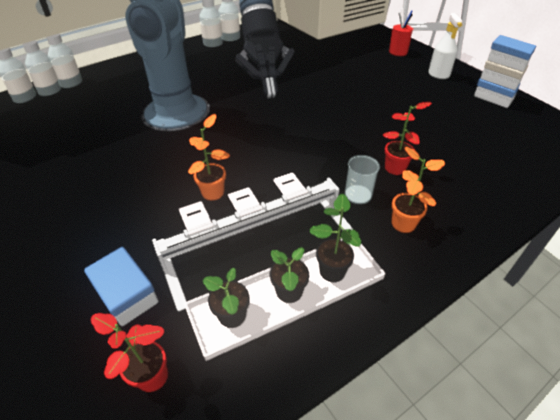

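View pics/side1.png

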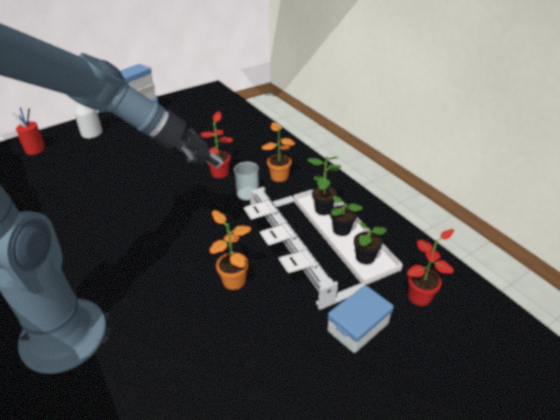

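View pics/wrist1.png

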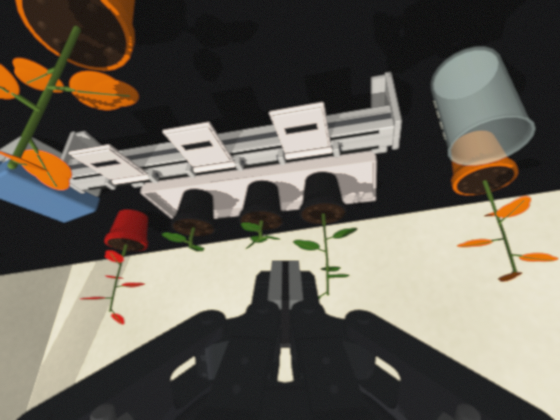

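```bash
python3 - <<'E'
from h import *
np.set_printoptions(precision=4,suppress=True)
s=manip.sense()
a=cv2.imread('pics/wrist1.png')[60:200,220:420];cv2.imwrite('pics/c3.png',cv2.resize(a,(800,560),interpolation=2))
for p in [(271,108),(325,102),(300,127)]: print(plane('wrist',p,.0775,s))
h=np.array([.5987,.0553,.0775]);x=np.array([.9926,-.1215,0])
print(proj('wrist',[h,h-.068*x],s))
E
```

```text
[0.524  0.0414 0.0775]
[0.5342 0.0888 0.0775]
[0.5566 0.0583 0.0775]
[[309.4804 153.0682]
 [296.8605 107.1538]]
```

View pics/c3.png

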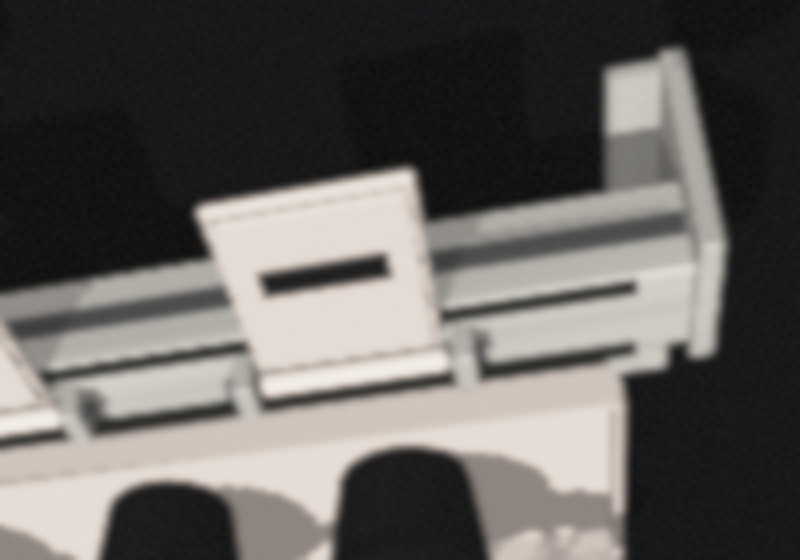

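The measurements agree: the left leaf's edge is at (0.530, 0.064). I'll descend in two parts, because joint 4 is near its range limit.

```bash
python3 -m inch '{"grip":[-1,-1,-1,-1],"delta_pos":[[-0.68,0.95,0.03],[-0.68,0.95,0.03],[-0.68,0.95,0.03],[-0.68,0.95,0.03]],"turn":[[0,0,0],[0,0,0],[0,0,0],[0,0,0]]}'
python3 -c "
from h import *
s=manip.sense();print(s['joint_pos'],s['tcp_pos'])"
```

```text
time: 4.3
tcp_pos: [0.4892, 0.0706, 0.1574]
orientation: [-89.8, -44.7, -20.6]
wrist_force: [0.2, 0.4, 0.0]
finger_gap: -0.0
[-38.72314549   0.63069118   2.72004447 142.39595475  78.76392849
  36.6808614  -33.18652053] [0.48924709 0.07058105 0.15740412]
```

Joint 4 is at 142.4° of 143.3°. I'll turn the tool about the vertical so the wrist stands farther out on the left.

```bash
python3 -m inch '{"grip":[-1,-1,-1,-1],"delta_pos":[[0,0,0],[0,0,0],[0,0,0],[0,0,0]],"turn":[[-0.7,0.7,0],[-0.7,0.7,0],[-0.7,0.7,0],[-0.7,0.7,0]]}'
python3 -c "
from h import *
s=manip.sense();print(s['joint_pos'],s['tcp_pos'])
print(R.from_euler('xyz',s['orientation'],degrees=True).as_matrix().round(3))"
```

```text
time: 4.8
tcp_pos: [0.4888, 0.071, 0.1576]
orientation: [-90.1, -44.7, -47.9]
wrist_force: [0.5, 0.4, -0.4]
finger_gap: 0.0001
[-42.02634906  11.03619611   0.88179605 130.2540313   58.0168455
  55.7549038  -40.74365685] [0.48879779 0.07101235 0.15764894]
[[ 0.477  0.471  0.742]
 [-0.527 -0.523  0.67 ]
 [ 0.703 -0.711 -0.001]]
```

```bash
python3 -m inch '{"grip":[-1,-1,-1,-1,-1,-1,-1],"delta_pos":[[0,0,0],[-0.83,0.99,0.04],[-0.83,0.99,0.04],[-0.83,0.99,0.04],[-0.83,0.99,0.04],[-0.83,0.99,0.04],[0,0,0]],"turn":[[0.82,-0.83,0],[0,0,0],[0,0,0],[0,0,0],[0,0,0],[0,0,0],[0,0,0]]}'
python3 -c "
from h import *
s=manip.sense();print(s['joint_pos'],s['tcp_pos'])
print(R.from_euler('xyz',s['orientation'],degrees=True).as_matrix().round(3))
for n in('scene','side','wrist'):
    cv2.imwrite(f'pics/{n}2.png',camera(n)[:,:,::-1])
a=cv2.imread('pics/scene2.png')[90:240,180:400];b=cv2.imread('pics/side2.png')[110:260,180:400]
cv2.imwrite('pics/c4.png',cv2.resize(cv2.vconcat([a,b]),(440*9//5,300*9//5*2//2*1),interpolation=2) if 0 else cv2.resize(cv2.hconcat([a,b]),(800,273),interpolation=2))
"
```

```text
time: 5.68
tcp_pos: [0.4987, 0.066, 0.0274]
orientation: [-90.4, -44.7, -39.4]
wrist_force: [0.2, -0.5, -0.7]
finger_gap: -0.0001
[-42.12960855  27.21308938   3.06339051 134.45284968  81.01738914
  43.01893599 -62.95125787] [0.4987066  0.06597676 0.02738688]
[[ 0.549  0.539  0.639]
 [-0.451 -0.452  0.77 ]
 [ 0.703 -0.711 -0.006]]
```

View pics/c4.png

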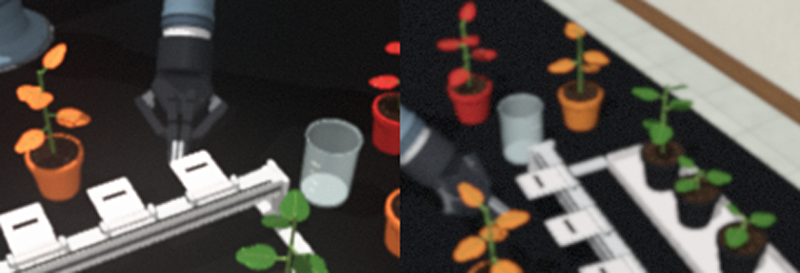

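View pics/wrist2.png

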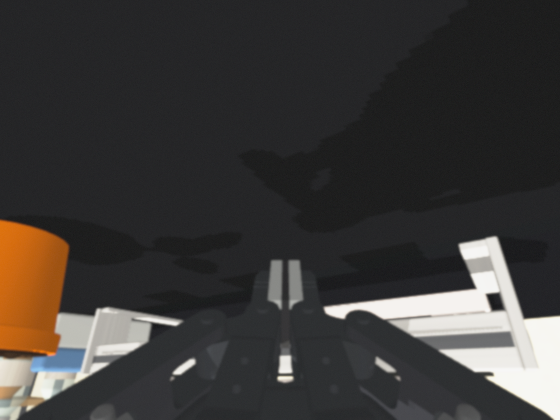

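The tip is just in front of and below the left leaf, clear of the orange pot. Now I'll slide it under the leaf.

```bash
python3 -m inch '{"grip":[-1,-1,-1,-1],"delta_pos":[[0.46,0.45,0.42],[0.46,0.45,0.42],[0.46,0.45,0.42],[0,0,0]],"turn":[[0,0,0],[0,0,0],[0,0,0],[0,0,0]]}'
python3 -c "
from h import *
for n in('scene','side'):
    cv2.imwrite(f'pics/{n}3.png',camera(n)[:,:,::-1])
a=cv2.imread('pics/scene3.png')[90:240,180:400];b=cv2.imread('pics/side3.png')[110:260,180:400]
cv2.imwrite('pics/c5.png',cv2.resize(cv2.hconcat([a,b]),(800,273),interpolation=2))
"
```

```text
time: 6.32
tcp_pos: [0.5462, 0.0608, 0.0293]
orientation: [-90.0, -44.8, -39.7]
wrist_force: [0.0, -0.5, -0.4]
finger_gap: 0.0002
```

View pics/c5.png

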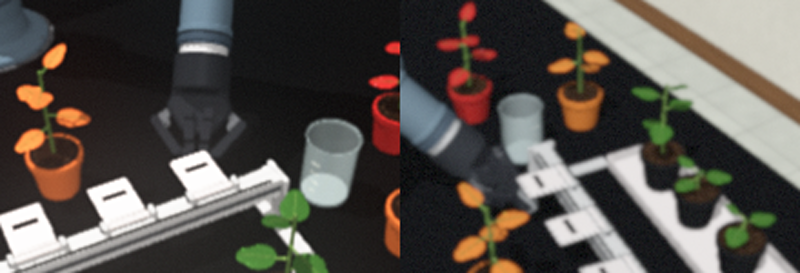

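The tip is under the leaf, with stand x about -53 mm. Now I'll lift.

```bash
python3 -m inch '{"grip":[-1,-1,-1,-1,-1],"delta_pos":[[0.4,-0.41,0],[0.4,-0.41,0],[0.4,-0.41,0],[0.4,-0.41,0],[0,0,0]],"turn":[[0,0,0],[0,0,0],[0,0,0],[0,0,0],[0,0,0]]}'
python3 -c "
from h import *
for n in('scene','side'):
    cv2.imwrite(f'pics/{n}4.png',camera(n)[:,:,::-1])
a=cv2.imread('pics/scene4.png')[90:240,180:400];b=cv2.imread('pics/side4.png')[110:260,180:400]
cv2.imwrite('pics/c6.png',cv2.resize(cv2.hconcat([a,b]),(800,273),interpolation=2))
"
```

```text
time: 7.05
tcp_pos: [0.5435, 0.0617, 0.0745]
orientation: [-90.2, -44.7, -39.5]
wrist_force: [-0.3, -0.2, -0.0]
finger_gap: 0.0005
```

View pics/c6.png

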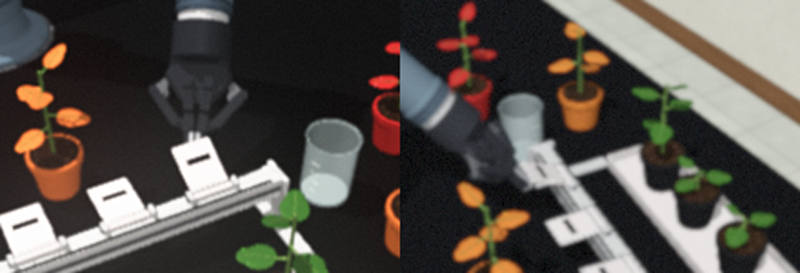

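```bash
python3 -m inch '{"grip":[-1,-1,-1,-1,-1,-1,-1],"delta_pos":[[0.56,-0.16,0.18],[0.56,-0.16,0.18],[0.52,-0.02,0.23],[0.52,-0.02,0.23],[0.43,0.32,0.34],[0.43,0.32,0.34],[0,0,0]],"turn":[[0,0,0],[0,0,0],[0,0,0],[0,0,0],[0,0,0],[0,0,0],[0,0,0]]}'
python3 -c "
from h import *
for n in('scene','side'):
    cv2.imwrite(f'pics/{n}5.png',camera(n)[:,:,::-1])
a=cv2.imread('pics/scene5.png')[90:240,180:400];b=cv2.imread('pics/side5.png')[110:260,180:400]
cv2.imwrite('pics/c7.png',cv2.resize(cv2.hconcat([a,b]),(800,273),interpolation=2))
"
```

```text
time: 8.02
tcp_pos: [0.6008, 0.0545, 0.1132]
orientation: [-90.1, -44.8, -39.6]
wrist_force: [-0.5, -0.3, -0.5]
finger_gap: -0.0001
```

View pics/c7.png

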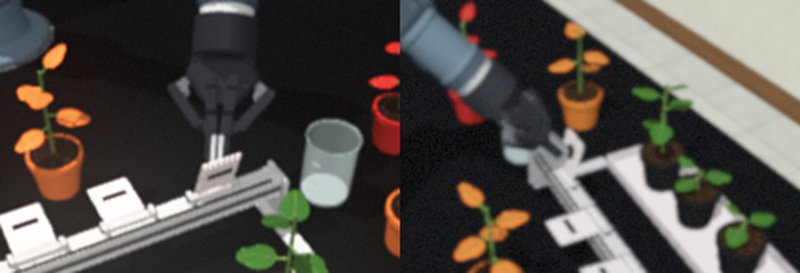

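```bash
python3 -m inch '{"grip":[-1,-1,-1,-1,-1,-1,-1],"delta_pos":[[0.25,0.35,0.27],[0.25,0.35,0.27],[0.07,0.41,0.22],[0.07,0.41,0.22],[-0.06,0.3,0.11],[-0.06,0.3,0.11],[0,0,0]],"turn":[[0,0,0],[0,0,0],[0,0,0],[0,0,0],[0,0,0],[0,0,0],[0,0,0]]}'
python3 -c "
from h import *
for n in('scene','side'):
    cv2.imwrite(f'pics/{n}6.png',camera(n)[:,:,::-1])
a=cv2.imread('pics/scene6.png')[90:240,180:400];b=cv2.imread('pics/side6.png')[110:260,180:400]
cv2.imwrite('pics/c8.png',cv2.resize(cv2.hconcat([a,b]),(800,273),interpolation=2))
"
```

```text
time: 9.0
tcp_pos: [0.6434, 0.0494, 0.0894]
orientation: [-90.3, -44.7, -39.4]
wrist_force: [0.0, -0.3, 0.0]
finger_gap: -0.0002
```

View pics/c8.png

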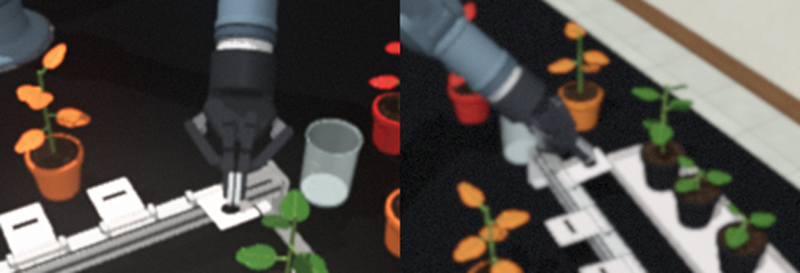

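The dot side is now up and the leaf is nearly flat. Next I'll press down in small steps while watching the force.

```bash
python3 -m inch '{"grip":[-1,-1,-1],"delta_pos":[[-0.1,0.1,0],[-0.1,0.1,0],[0,0,0]],"turn":[[0,0,0],[0,0,0],[0,0,0]]}'; python3 -m inch '{"grip":[-1,-1],"delta_pos":[[-0.1,0.1,0],[0,0,0]],"turn":[[0,0,0],[0,0,0]]}'
```

```text
time: 9.48
tcp_pos: [0.6432, 0.0496, 0.0841]
orientation: [-90.2, -44.7, -39.5]
wrist_force: [0.1, 0.2, 0.1]
finger_gap: -0.0001
time: 9.72
tcp_pos: [0.6435, 0.0495, 0.083]
orientation: [-90.2, -44.9, -39.5]
wrist_force: [-5.2, 0.6, 9.4]
finger_gap: 0.0002
```

It's firm against the stop: 9 N up, with the tip no longer sinking. I'll lift straight off and look.

```bash
python3 -m inch '{"grip":[-1,-1,-1,-1,-1,-1,-1,-1],"delta_pos":[[0.35,-0.35,0],[0.7,-0.71,0],[0.7,-0.71,0],[0.7,-0.71,0],[0,-0.9,0],[0,-0.9,0],[0,-0.9,0],[0,-0.9,0]],"turn":[[0,0,0],[0,0,0],[0,0,0],[0,0,0],[0,0,0],[0,0,0],[0,0,0],[0,0,0]]}'
python3 -c "
from h import *
for n in('scene','side','wrist'):
    cv2.imwrite(f'pics/{n}7.png',camera(n)[:,:,::-1])
a=cv2.imread('pics/scene7.png')[90:240,180:400];b=cv2.imread('pics/side7.png')[110:260,180:400]
cv2.imwrite('pics/c9.png',cv2.resize(cv2.vconcat([a,b]),(440,600),interpolation=2))
cv2.imwrite('pics/c10.png',cv2.resize(cv2.imread('pics/scene7.png')[165:360,150:400],(750,585),interpolation=2))
"
```

```text
time: 10.72
tcp_pos: [0.6033, 0.0831, 0.2027]
orientation: [-90.3, -44.7, -39.4]
wrist_force: [0.3, -0.1, 0.1]
finger_gap: 0.0001
```

View pics/c10.png

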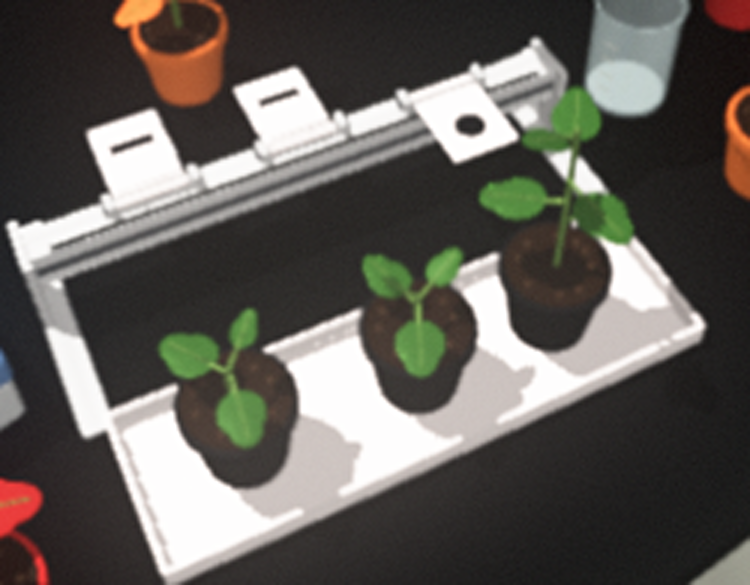

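View pics/side7.png

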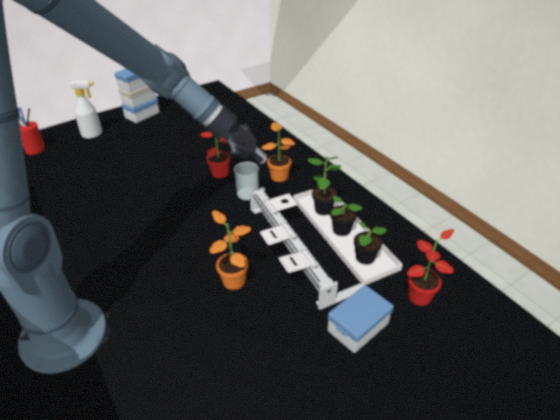

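View pics/wrist7.png

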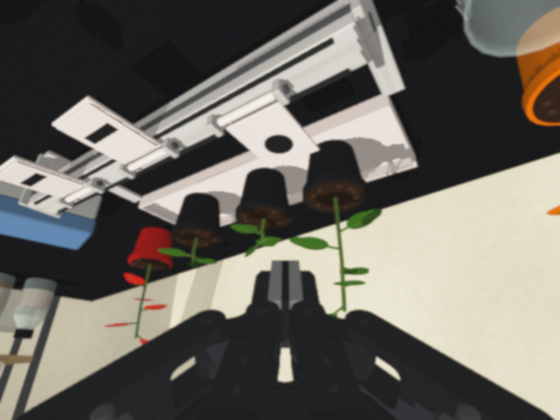

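The left marker lies dot up, with the dot at scene px (307,206). The other two still show their bars. I'll check its flatness by triangulation and compare the pictures before and after for disturbed objects.

```bash
python3 - <<'E'
from h import *
np.set_printoptions(precision=4,suppress=True)
a=cv2.imread('pics/side7.png')[180:230,240:320]
cv2.imwrite('pics/c11.png',cv2.resize(a,(800,500),interpolation=2))
h=np.array([.5987,.0553,.0775]);x=np.array([.9926,-.1215,0]);y=np.array([.1215,.9926,0])
for n in('scene','side'):
  print(n,proj(n,[h+.068*x-.025*y,h+.068*x+.025*y]))
# dot centroid
def dot(n,x0,y0,w,hh):
    g=cv2.cvtColor(cv2.imread(f'pics/{n}7.png'),6)[y0:y0+hh,x0:x0+w]
    m=(g<110).astype(np.uint8);k,l,st,c=cv2.connectedComponentsWithStats(m)
    return [(c[i]+[x0,y0],st[i,4]) for i in range(1,k)]
print(dot('scene',296,198,18,16),dot('side',276,194,18,14))
p=cv2.imread('pics/scene0.png').astype(int);q=cv2.imread('pics/scene7.png').astype(int)
d=(abs(p-q).max(2)>60).astype(np.uint8)
k,l,st,c=cv2.connectedComponentsWithStats(d)
print([s.tolist() for s in st[1:] if s[4]>8])
E
```

```text
scene [[302.1697 218.1302]
 [323.0881 210.1408]]
side [[295.7387 203.4024]
 [287.5826 193.5768]]
[(array([306.2955, 206.3864]), np.int32(44)), (array([296., 213.]), np.int32(1))] [(array([278.7143, 194.5   ]), np.int32(14)), (array([291.5   , 194.3333]), np.int32(6)), (array([284.2143, 200.8571]), np.int32(14)), (array([292., 207.]), np.int32(3))]
[[174, 0, 13, 39, 244], [299, 0, 17, 9, 55], [316, 0, 24, 39, 488], [354, 0, 12, 3, 22], [387, 0, 15, 16, 114], [125, 2, 16, 49, 328], [135, 2, 8, 7, 28], [359, 2, 7, 5, 22], [358, 8, 5, 4, 14], [359, 13, 3, 3, 9], [302, 32, 33, 23, 448], [326, 36, 11, 6, 34], [289, 91, 7, 11, 51], [334, 95, 8, 10, 47], [392, 113, 9, 6, 31], [308, 123, 10, 22, 177], [383, 131, 16, 8, 89], [385, 143, 14, 15, 42], [273, 172, 33, 24, 475], [329, 179, 10, 11, 50], [288, 193, 21, 8, 25], [290, 195, 33, 25, 460]]
```

View pics/c11.png

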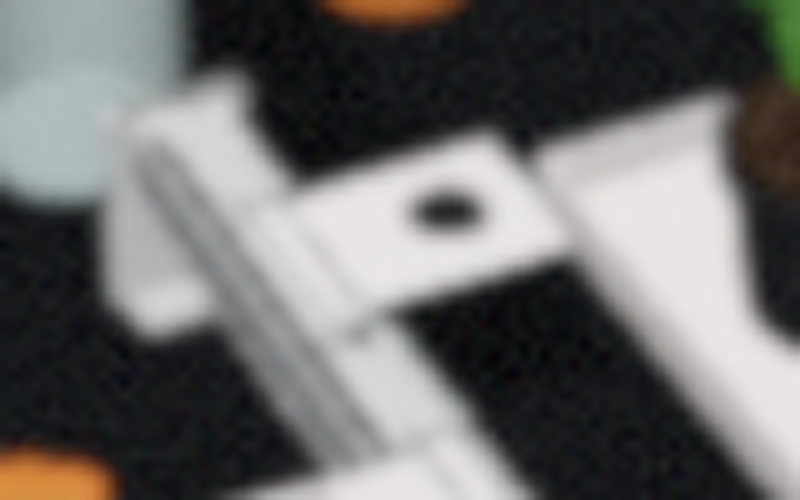

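```bash
python3 - <<'E'
from h import *
for a,b in [((302.3,219),(297.2,203.7)),((323,210.7),(288.7,192.8)),((306.3,206.4),(284.2,200.9))]: print(tri('scene',a,'side',b))
s=manip.sense();print(s['time'],s['wrist_force'])
manip.sign_off()
E
```

```text
(array([0.66588685, 0.020055  , 0.07754541]), np.float64(0.0017331323109100163))
(array([0.6718919 , 0.0696096 , 0.08005773]), np.float64(0.0009780332225058346))
(array([0.64198283, 0.04803654, 0.07886858]), np.float64(0.0004482426142583183))
10.875 [ 0.18380684  0.21111283 -0.08105917]
the job is handed in; nothing more can be done
```

The left marker, in front of the tall seedling next to the beaker, is flipped right over and lies flat towards the pots, dot up. I pushed it with the shut fingertips from below and over the rail, then pressed it against its stop (wrist force read about 9 N upward). The job was handed in at about 10.9 s with the arm clear of everything.

**Flatness:** two-view triangulation puts the marker's free corners at z = 77.5 and 80.1 mm and the dot at 78.9 mm. The top face should be at 77.5 mm, so it is flat to within the roughly 2 mm calibration error.

**Other things:** a before/after comparison of the scene camera shows the pots, tip box and other two markers (still bar up) unmoved. There was some pixel change around the far red look-alike and near the beaker's left edge. I took this for the arm and its shadow in view, and did not check it further. The beaker looks unmoved in the crops.

**Along the way:** joint 4 came within 1° of its limit (142.4° of 143.3°) during the first descent. I turned the tool to give it room, and it stayed in range.

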